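Clear a jammed tin from the feed chute

TASK

The round tin has jammed in the narrow throat of the sloping feed chute, under the two keeper strips. Nudge it back up the chute, past the two sprung catches, until it is clear of the strips, then lift it out and set it down flat, lid up, inside the square wooden tray, without dropping it. Leave the loose screwdriver, scriber and jar beside it where they are.

Things in the scene. Friction and masses are not known exactly. Their poses are not given: they have to be found in the camera images.
- tin: round flat tin, white with a gold-coloured lid, 64 mm diameter, 20 mm thick, about 80 g. Origin at the centre of its underside, z out through the lid. It starts in the chute's throat, its centre about 8 mm downhill of the trough's origin, and can be gripped across its diameter.
- trough: sloping aluminium trough of the fixed feed chute, 260 mm long, 90 mm wide, inclined 14 degrees. Origin on its floor's centre line, 55 mm above the bench; x uphill along the floor, y across, z square off the floor. Floor from x = -110 to +150 mm. From x = 23 mm up it is 70 mm wide inside with kerbs only 8 mm high: here the tin can be lifted out. End stop 10 mm high at x = 148.
- outlet (a point): point on the floor of the trough at x = -72 mm (trough frame, same axes), in the outlet below the tin: x = -110 to -35 mm, 50 mm wide, walls 26 mm high, open above the middle. Closed fingers fit in here. From -35 to -5 mm the walls widen to 70 mm; the tin is wedged in this throat, its lower edge at about x = -40.
- keeper_end (a point): uphill end of the two steel keeper strips, on the centre line at their underside (trough x = 20, z = 26 mm). They run from x = -42 to +20 mm, 26 to 29 mm above the floor, over both sides, leaving a 50 mm slot open along the middle: the tin cannot be lifted there, but fingers can pass along the slot.
- catches (a point): floor point midway between two sprung catches (trough x = 36 mm): upright 10 mm pins, 17 mm high, jutting in from each side to 28 mm from the centre line. Pushed uphill with roughly 3 to 12 N the tin parts them; they close behind it and keep it from sliding back, its centre then at trough x = 53 mm or more.
- tray: loose square wooden tray, 150 x 150 mm outside, walls 6 mm thick and 22 mm high, floor about 6 mm thick. Origin at the centre of its underside, z up.
- screwdriver: bystander: yellow-handled screwdriver lying on the bench, 150 mm long
- jar_burs: bystander: brown jar with black lid, 40 mm diameter, 60 mm high
- scriber: bystander: scriber with dark handle lying on the bench, 140 mm long

How it is judged:
By the outcome, as a careful person would: the job done as asked, in the order asked, and still so for the second after the job is handed in, with the robot touching nothing.
It also fails if it takes over 51 s, if anything falls off the work surface, if the arm or the gripper's body presses on something with over 40 N, if the wrist force passes 120 N, or if a joint passes its speed limit or range.

ROBOT

A 6-joint arm with a two-finger parallel gripper is mounted at the origin on a cart in front of the work surface, level with it; the furniture and walls round the work are solid. World frame = base frame: x ahead of the robot, y to its left, z up, the work surface at z = 0. Lengths are in mm, angles in rad, forces in N, time in s.
With the tool pointing down it reaches from about 400 to 925 mm from the base axis. Payload 12.5 kg.
Tool frame: the origin (TCP) lies between the finger pads; the fingertips stand 19 mm ahead of it and the grasp point (between the pads) is the TCP (env.nose_length is the distance from the TCP to the fingertips, in mm); z points along the fingers, y is the line along which they close (so a half turn about z gives the same grasp; the last joint's range is limited). The gripper opens to 95 mm and grips with 3 to 60 N. Pads are 20 mm wide; open, the fingers measure 119 mm over their backs; the gripper's body (75 mm by 180 mm) begins 59 mm behind the grasp point.
Start: joints at [1.115, 0.491, 1.559, -0, 1.092, -0.106], TCP at [214.178, 587.176, 202.561] pointing down, gripper open.
Joint ranges: [-3.1, 3.1], [-0.84, 2.19], [0.05, 2.79], [-1.13, 4.28], [0.06, 2.93], [-2.69, 2.69]. Speed limits (rad/s): [2.22, 2.22, 2.79, 3.14, 3.14, 3.14].

INTERFACE

Orientations are given as [roll, pitch, yaw] about the fixed x, y, z axes, in that order (R = Rz(yaw) Ry(pitch) Rx(roll)).
In Python, from cell import env gives the robot as it stands. The module is installed in compiled form; this text tells all that it offers.
- The arm moves only by the tool drive_tool, never from a script. Its argument "rows" is a list that holds one entry, the list of rows, each a list of 7 numbers: the shift along the tool's x, y, z scaled (see below), then the turn, a rotation vector about the tool's x, y, z scaled (see below), then the opening, from 0 (shut) to 1 (fully open). In form: [[[tx, ty, tz, ax, ay, az, jaw], ...]]. A call has 1 to 5 rows; each row shifts and turns the commanded pose from where the row before left it, along the tool's axes as they then stand; what a row does not reach is not made up. The controller multiplies each number of a shift by 250 mm and each number of a turn by 180 degrees. A row lasts 1/8 s, in which the tool goes at most 62.5 mm and 10.7 degrees, less where a joint would pass 70% of its speed; a pose out of reach is approached as far as the arm can. A call with a number of a shift or a turn outside -1 to 1 is refused whole. A call with a gripper value outside its range is refused whole. The fingers move at their own pace and stop on an object; the grip force is fixed at half the most. Time passes only in rows, so rows that do not move let the fingers close. It gives the time, the measured TCP pose, the force, the opening and the grip force at its end, in the units of the state.
- env.state(): the state, without advancing time (a new reading comes with each control period).
- env.read_camera(name): name is "scene" or "top" or "wrist"; returns a dict with "color" (480x640x3 uint8, blue, green, red), "camera_matrix" (3x3 intrinsics, pixels), "pose" (4x4, takes a point from camera to world coordinates). Camera axes: x right, y up, looking along -z (the intrinsics and any distortion apply to the point x, -y, -z); pixel columns grow to the right and rows downward; lengths in mm; the calibration is good to about 2 mm. The wrist camera is an equidistant fisheye: a pixel r from the principal point sees the ray r / f radians off the axis. A picture is of the moment at which its call begins. There is no depth.
- env.job_done(): hands the job in; it is judged then, once.
Trained networks look in a picture, given as the dict that the camera call returned (one of the last four; its "shot" number tells which), for a name from the list of things; names that differ only in an ending like _2 or _b are one class to them, and where a whole thing is asked for, a point or a joint stands for the part that bears it (a point fixed in the world has none). Each returns a list of dicts, best first, with "score" (0 to 1); they miss things now and then, are a little off and sometimes report something else, mostly with a low value. They report only what shows in the picture. A call takes as long as a camera call.
- env.search_frame(name, picture): "at" ([x, y, z] in mm, in the coordinates of the camera as it stood for that picture, good to about 4 mm: the middle of the surface that is visible of it).
- env.place_of(name, picture): "at" ([x, y, z] in mm, in the coordinates of the camera as it stood for that picture, good to about 4 mm: a listed point, or the origin of a listed thing).
The state is a dict: "t": time; "joints": joint angles; "qvel": joint speeds; "tau": joint torques, N m; "eef_pos": TCP position; "tcp_rot": TCP orientation; "ft_force": force on the tool from outside, world axes, zero at the start; "moment": the same for the moment, N m; "opening": opening from 0.0 (shut) to 1.0 (fully open); "grip_force": force on a finger pad.
Only numpy, scipy, OpenCV 4.12 (cv2) and the standard library are available. Lean on these libraries where they do the work, as an engineer would, in place of code of your own. Each camera call takes 0.05 s, during which the arm holds its last target. There are 200 camera calls.

## Working session

There is one attempt and no reset: what is moved stays moved. The work goes in short steps, Python scripts to look and compute and a tool call to move; the robot and the scene stay as the last step left them, time stands still between calls to the robot, and variables do not carry over. Pictures are saved under pics/ and viewed, at most 10 in all, crops included, and the job is handed in when it is done.

Besides the shell and the picture viewer there is one more tool, called after "Call:" as name(argument=value, ...) on one line, values as JSON. drive_tool: Moves the arm, as the interface text tells. Its arguments: {"type":"object","properties":{"rows":{"type":"array","items":{"type":"array","items":{"type":"array","items":{"type":"number","minimum":-1,"maximum":1}}}}},"required":["rows"]}

```bash
mkdir -p pics; cat > h.py <<'E'
from cell import env
import numpy as np, cv2
from scipy.spatial.transform import Rotation as R
def w(pic,at):
    return (pic["pose"]@np.r_[at,1])[:3]
E
python3 - <<'E'
from h import *
s=env.state(); print(s["t"],s["eef_pos"],s["tcp_rot"],s["opening"],env.nose_length)
for c in ("scene","top"):
    p=env.read_camera(c); cv2.imwrite(f"pics/{c}0.png",p["color"])
    print(c,p["camera_matrix"].round(1).tolist(),p["pose"].round(2).tolist())
    for n in ["tin","trough","outlet","keeper_end","catches","tray","jar_burs","screwdriver","scriber"]:
        print(n,[(round(d["score"],2),w(p,d["at"]).round(1).tolist()) for d in env.place_of(n,p)[:2]])
E
```

```text
0.0 [214.03138887 586.92378286 201.96562026] [-3.14045226e+00 -1.07089793e-04  2.79179620e+00] 1.0013799496404772 19.0
scene [[598.3, 0.0, 324.7], [0.0, 598.3, 234.8], [0.0, 0.0, 1.0]] [[0.77, 0.33, -0.54, -72.79], [-0.64, 0.41, -0.65, -1037.16], [0.01, 0.85, 0.53, 695.86], [0.0, 0.0, 0.0, 1.0]]
tin [(0.61, [479.2, -398.4, 58.1])]
trough [(0.55, [485.6, -401.5, 57.5])]
outlet [(0.91, [415.3, -393.6, 39.2])]
keeper_end [(0.75, [493.6, -400.8, 83.0])]
catches [(0.61, [518.5, -404.9, 67.4]), (0.2, [416.0, -393.4, 39.7])]
tray [(0.95, [507.3, -143.6, -3.3])]
jar_burs [(0.96, [685.8, -223.9, 2.2])]
screwdriver [(0.96, [403.1, -594.9, -0.1])]
scriber [(0.55, [431.1, 11.2, 0.4]), (0.31, [494.3, -404.5, 85.4])]
top [[447.6, 0.0, 323.1], [0.0, 447.6, 234.6], [0.0, 0.0, 1.0]] [[0.0, 1.0, -0.08, 492.21], [-1.0, 0.0, -0.0, -286.92], [-0.0, 0.08, 1.0, 1175.29], [0.0, 0.0, 0.0, 1.0]]
tin [(0.64, [476.0, -395.2, 52.1])]
trough [(0.86, [483.6, -397.3, 54.8])]
outlet [(0.75, [415.5, -391.1, 37.3]), (0.54, [474.4, -396.0, 52.7])]
keeper_end [(0.97, [497.9, -396.7, 82.8])]
catches [(0.6, [519.2, -399.8, 66.3])]
tray [(0.72, [508.7, -139.5, 1.8]), (0.51, [488.9, -398.1, 55.2])]
jar_burs [(0.67, [687.4, -230.4, 2.1])]
screwdriver [(0.77, [401.8, -595.8, 4.5])]
scriber [(0.63, [497.7, -394.5, 85.6]), (0.58, [437.2, 10.5, 1.0])]
```

View pics/top0.png

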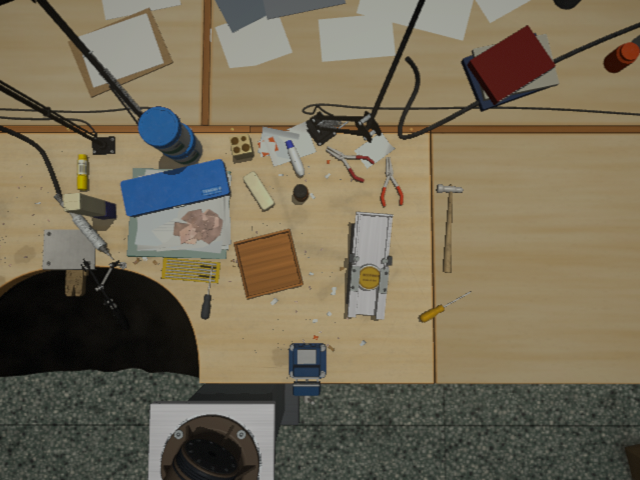

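View pics/scene0.png

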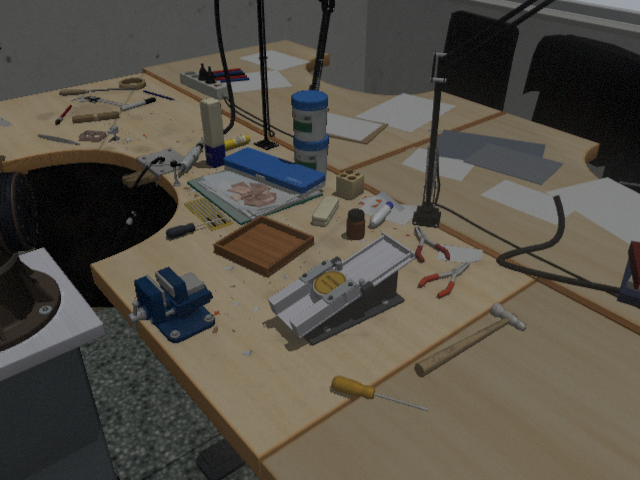

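```bash
cat >> h.py <<'E'
from scipy.spatial.transform import Slerp
from scipy.optimize import least_squares
def rot(rpy): return R.from_euler("xyz",rpy)
def plan(wps,jaw,start=None,vmax=58,amax=10,dec=3):
    """wps: list of (xyz, Rotation). prints rows from the current pose"""
    if start is None:
        s=env.state(); start=(np.array(s["eef_pos"]),rot(s["tcp_rot"]))
    p,r=np.array(start[0],float),start[1]; rows=[]
    for q,rq in wps:
        d=np.linalg.norm(q-p); a=np.degrees((r.inv()*rq).magnitude())
        n=max(1,int(np.ceil(max(d/vmax,a/amax))))
        p0,sl=p.copy(),Slerp([0,1],R.concatenate([r,rq]))
        for i in range(1,n+1):
            pt=p0+(np.array(q)-p0)*i/n; rt=sl(i/n)
            row=np.r_[r.inv().apply(pt-p)/250,(r.inv()*rt).as_rotvec()/np.pi].round(dec)
            rows.append(row.tolist()+[jaw])
            p=p+r.apply(row[:3]*250); r=r*R.from_rotvec(row[3:6]*np.pi)
    for i in range(0,len(rows),5): print(rows[i:i+5])
    return p,r
def trough(obs):
    """obs: (local xyz, world xyz)"""
    def P(v,l): return np.array(v[:3])+Rt(v[3]).apply(l)
    return least_squares(lambda v: np.concatenate([P(v,l)-m for l,m in obs]),[485,-400,55,-.09])
def Rt(yaw): return R.from_euler("ZY",[yaw,-np.radians(14)])
E
python3 - <<'E'
from h import *
L=dict(trough=[0,0,0],outlet=[-72,0,0],keeper=[20,0,26],catches=[36,0,0])
a=[("trough",[485.6,-401.5,57.5]),("outlet",[415.3,-393.6,39.2]),("keeper",[493.6,-400.8,83]),("catches",[518.5,-404.9,67.4])]
b=[("trough",[483.6,-397.3,54.8]),("outlet",[415.5,-391.1,37.3]),("keeper",[497.9,-396.7,82.8]),("catches",[519.2,-399.8,66.3])]
for o in (a,b,a+b):
    f=trough([(np.array(L[n],float),np.array(x)) for n,x in o]); print(f.x.round(3),f.fun.round(1))
down=R.from_euler("xyz",[np.pi,0,1.475])
s=env.state(); r0=rot(s["tcp_rot"])
plan([((400,330,300),Slerp([0,1],R.concatenate([r0,down]))(.4)),((480,0,300),Slerp([0,1],R.concatenate([r0,down]))(.8)),((430,-340,230),down)],0.0)
E
```

```text
[ 4.83674e+02 -4.00772e+02  5.64360e+01 -1.05000e-01] [-1.9  0.7 -1.1 -1.1  0.2 -0.2  3.1 -1.3  3.5 -0.1  0.5 -2.3]
[ 4.84486e+02 -3.96662e+02  5.49610e+01 -8.00000e-02] [ 0.9  0.6  0.2 -0.7  0.   0.2 -0.3 -1.   2.2  0.1  0.3 -2.6]
[ 4.84080e+02 -3.98716e+02  5.56980e+01 -9.30000e-02] [-1.5  2.8 -1.8 -0.8  1.3 -0.9  3.5  0.9  2.8  0.4  3.  -3.   0.5 -1.4
  0.9 -1.  -1.2  1.  -0.8 -3.2  3.  -0.3 -2.1 -1.9]
[[-0.175, -0.119, -0.065, 0.0, -0.0, 0.028, 0.0], [-0.185, -0.102, -0.065, 0.0, -0.0, 0.028, 0.0], [-0.193, -0.087, -0.065, 0.0, -0.0, 0.028, 0.0], [-0.2, -0.068, -0.065, 0.0, -0.0, 0.028, 0.0], [-0.205, -0.051, -0.065, 0.0, -0.0, 0.028, 0.0]]
[[-0.209, -0.033, -0.065, 0.0, -0.0, 0.028, 0.0], [-0.203, -0.1, 0.0, 0.0, -0.0, 0.028, 0.0], [-0.212, -0.081, 0.0, 0.0, -0.0, 0.028, 0.0], [-0.217, -0.062, 0.0, 0.0, -0.0, 0.028, 0.0], [-0.223, -0.043, 0.0, 0.0, -0.0, 0.028, 0.0]]
[[-0.225, -0.024, 0.0, 0.0, -0.0, 0.027, 0.0], [-0.226, -0.004, 0.0, 0.0, -0.0, 0.028, 0.0], [-0.187, -0.061, 0.04, 0.0, -0.0, 0.012, 0.0], [-0.189, -0.053, 0.04, 0.0, -0.0, 0.012, 0.0], [-0.191, -0.047, 0.04, 0.0, -0.0, 0.012, 0.0]]
[[-0.192, -0.039, 0.04, 0.0, -0.0, 0.012, 0.0], [-0.194, -0.032, 0.04, 0.0, -0.0, 0.012, 0.0], [-0.195, -0.025, 0.04, 0.0, -0.0, 0.012, 0.0], [-0.195, -0.017, 0.04, 0.0, -0.0, 0.012, 0.0]]
```

Call:
drive_tool(rows=[[[-0.175,-0.119,-0.065,0,0,0.028,0],[-0.185,-0.102,-0.065,0,0,0.028,0],[-0.193,-0.087,-0.065,0,0,0.028,0],[-0.2,-0.068,-0.065,0,0,0.028,0],[-0.205,-0.051,-0.065,0,0,0.028,0]]])

```text
t: 1.62
eef_pos: [369.8, 371.5, 284.5]
tcp_rot: [3.141, 0.0, 2.349]
ft_force: [0.8, -0.5, 0.1]
opening: 0.532
grip_force: 0.0
```

Call:
drive_tool(rows=[[[-0.209,-0.033,-0.065,0,0,0.028,0],[-0.203,-0.1,0,0,0,0.028,0],[-0.212,-0.081,0,0,0,0.028,0],[-0.217,-0.062,0,0,0,0.028,0],[-0.223,-0.043,0,0,0,0.028,0]]])

```text
t: 2.25
eef_pos: [453.6, 108.2, 300.3]
tcp_rot: [3.141, 0.0, 1.909]
ft_force: [1.4, 0.0, 0.5]
opening: 0.022
grip_force: 0.0
```

Call:
drive_tool(rows=[[[-0.225,-0.024,0,0,0,0.027,0],[-0.226,-0.004,0,0,0,0.028,0],[-0.187,-0.061,0.04,0,0,0.012,0],[-0.189,-0.053,0.04,0,0,0.012,0],[-0.191,-0.047,0.04,0,0,0.012,0]]])

```text
t: 2.88
eef_pos: [458.1, -147.4, 269.9]
tcp_rot: [3.141, 0.0, 1.625]
ft_force: [0.6, 0.4, -0.9]
opening: 0.004
grip_force: 0.0
```

Call:
drive_tool(rows=[[[-0.192,-0.039,0.04,0,0,0.012,0],[-0.194,-0.032,0.04,0,0,0.012,0],[-0.195,-0.025,0.04,0,0,0.012,0],[-0.195,-0.017,0.04,0,0,0.012,0]]])

```text
t: 3.38
eef_pos: [429.6, -341.6, 229.8]
tcp_rot: [3.141, 0.0, 1.474]
ft_force: [1.6, -1.2, 0.3]
opening: 0.007
grip_force: 0.0
```

```bash
python3 - <<'E'
from h import *
L=dict(trough=[0,0,0],outlet=[-72,0,0],keeper_end=[20,0,26],catches=[36,0,0])
p=env.read_camera("wrist"); cv2.imwrite("pics/w1.png",p["color"]); print(p["camera_matrix"].round(1).tolist(),p["pose"].round(2).tolist())
obs=[]
for n in ["tin","trough","outlet","keeper_end","catches","tray"]:
    d=env.place_of(n,p)[:2]; print(n,[(round(x["score"],2),w(p,x["at"]).round(1).tolist()) for x in d])
    if d and n in L and d[0]["score"]>.5: obs.append((np.array(L[n],float),w(p,d[0]["at"])))
f=trough(obs); print(f.x.round(3),f.fun.round(1))
E
```

```text
[[371.6, 0.0, 316.3], [0.0, 371.6, 248.1], [0.0, 0.0, 1.0]] [[1.0, 0.09, 0.02, 435.59], [-0.1, 0.97, 0.24, -272.43], [0.0, -0.24, 0.97, 411.95], [0.0, 0.0, 0.0, 1.0]]
tin [(0.69, [478.1, -400.3, 50.6])]
trough []
outlet [(0.9, [409.9, -395.5, 38.5])]
keeper_end [(0.77, [496.3, -398.7, 81.6])]
catches [(0.72, [518.4, -403.4, 63.8])]
tray [(0.91, [509.6, -139.7, 0.6])]
[ 4.82150e+02 -3.99651e+02  5.41850e+01 -6.30000e-02] [ 2.5  0.2 -1.7 -1.  -1.8  2.6 -1.4  1.6 -0.9]
```

View pics/w1.png

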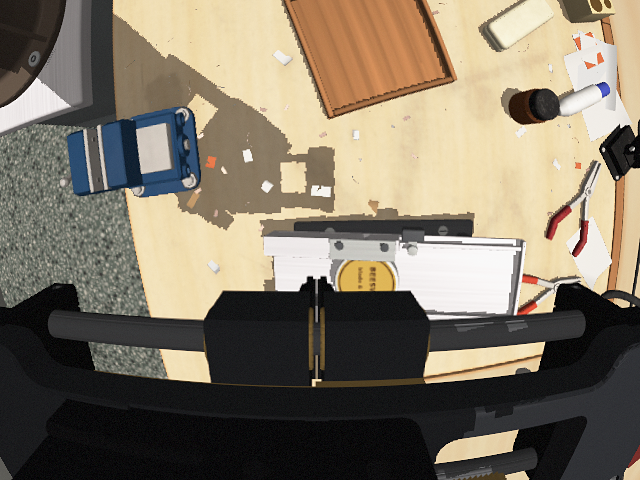

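```bash
cat >> h.py <<'E'
def proj(p,X):
    c=(np.linalg.inv(p["pose"])@np.r_[X,1])[:3]; K=p["camera_matrix"]
    return np.array([K[0,0]*c[0]/-c[2]+K[0,2],K[1,1]*-c[1]/-c[2]+K[1,2]])
E
python3 - <<'E'
from h import *
p=env.read_camera("top")
x0,y0,sc=335,195,6
im=cv2.resize(p["color"][y0:y0+100,x0:x0+75],None,fx=sc,fy=sc,interpolation=cv2.INTER_CUBIC)
out=[im.copy()]
T=np.array([483.8,-398.9,55.2]);
o=im.copy()
for yaw,col in((-.09,(0,0,255)),(-.05,(0,255,0))):
    def q(l): return tuple(int(v) for v in ((proj(p,T+Rt(yaw).apply(l))-[x0,y0]+.5)*sc))
    for a,b in [((-42,-25,29),(20,-25,29)),((-42,25,29),(20,25,29)),((23,35,0),(150,35,0)),((23,-35,0),(150,-35,0)),((-110,25,0),(-42,25,0)),((-110,-25,0),(-42,-25,0)),((20,-45,29),(20,45,29)),((148,-35,10),(148,35,10))]:
        cv2.line(o,q(a),q(b),col,1)
cv2.imwrite("pics/t2.png",np.hstack([im,o])[:600,:800] if 0 else cv2.resize(np.hstack([im,o]),(800,533)))
E
```

```text
(no output)
```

View pics/t2.png

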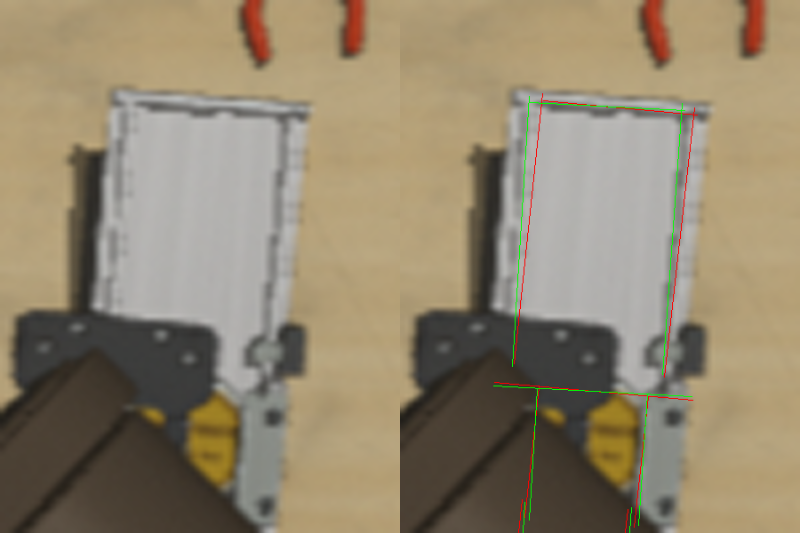

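```bash
python3 - <<'E'
from h import *
p=env.read_camera("top"); img=cv2.imread("pics/top0.png")
x0,y0,sc=335,205,5
im=cv2.resize(img[y0:y0+120,x0:x0+75],None,fx=sc,fy=sc,interpolation=cv2.INTER_CUBIC)
o=im.copy()
for y,yaw,col in((-398.9,-.09,(0,0,255)),(-397,-.055,(0,200,0))):
    T=np.array([483.8,y,55.2])
    def q(l): return tuple(int(v) for v in ((proj(p,T+Rt(yaw).apply(l))-[x0,y0]+.5)*sc))
    for a,b in [((-42,-25,29),(20,-25,29)),((-42,25,29),(20,25,29)),((23,35,0),(150,35,0)),((23,-35,0),(150,-35,0)),((-110,25,0),(-42,25,0)),((-110,-25,0),(-42,-25,0)),((20,-45,29),(20,45,29)),((-42,-45,29),(-42,45,29)),((148,-35,10),(148,35,10)),((-110,-25,0),(-110,25,0))]:
        cv2.line(o,q(a),q(b),col,1)
cv2.imwrite("pics/t3.png",np.hstack([im,o]))
E
```

```text
(no output)
```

View pics/t3.png

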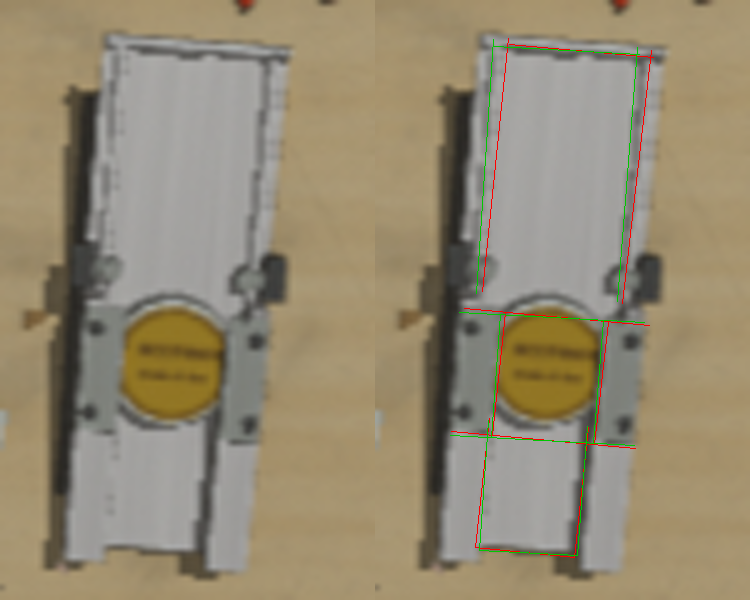

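```bash
cat >> h.py <<'E'
T0=np.array([483.8,-397.5,55.]); YAW=-.055
M=Rt(YAW).as_matrix(); RTOOL=R.from_matrix(np.c_[M[:,1],M[:,0],-M[:,2]])
def tw(l): return T0+M@np.array(l,float)
def tl(x): return M.T@(np.array(x)-T0)
E
python3 - <<'E'
from h import *
print(tw([-75,0,25]))
plan([(tw([-76,0,110]),RTOOL),(tw([-76,0,25]),RTOOL)],0.0,vmax=45)
E
```

```text
[ 405.09895868 -393.16707281   61.11325099]
[[-0.076, -0.056, 0.116, -0.026, 0.001, -0.004, 0.0], [-0.076, -0.065, 0.111, -0.026, 0.0, -0.004, 0.0], [-0.075, -0.076, 0.105, -0.026, 0.001, -0.004, 0.0], [-0.0, -0.0, 0.17, 0.0, -0.0, -0.0, 0.0], [-0.0, -0.0, 0.17, 0.0, -0.0, -0.0, 0.0]]
```

Call:
drive_tool(rows=[[[-0.076,-0.056,0.116,-0.026,0.001,-0.004,0],[-0.076,-0.065,0.111,-0.026,0,-0.004,0],[-0.075,-0.076,0.105,-0.026,0.001,-0.004,0],[0,0,0.17,0,0,0,0],[0,0,0,0,0,0,0]]])

```text
t: 4.45
eef_pos: [393.1, -392.1, 100.1]
tcp_rot: [2.899, -0.005, 1.514]
ft_force: [0.5, -0.0, 0.2]
opening: 0.008
grip_force: 0.0
```

```bash
python3 - <<'E'
from h import *
s=env.state(); print(tl(s["eef_pos"]).round(1),np.degrees((RTOOL.inv()*rot(s["tcp_rot"])).as_rotvec()).round(2))
p=env.read_camera("scene"); cv2.imwrite("pics/s2.png",cv2.resize(p["color"][180:380,230:450],None,fx=3,fy=3,interpolation=cv2.INTER_CUBIC)[:,:])
E
```

```text
[-77.2   0.4  65.7] [0.1  0.27 0.16]
```

View pics/s2.png

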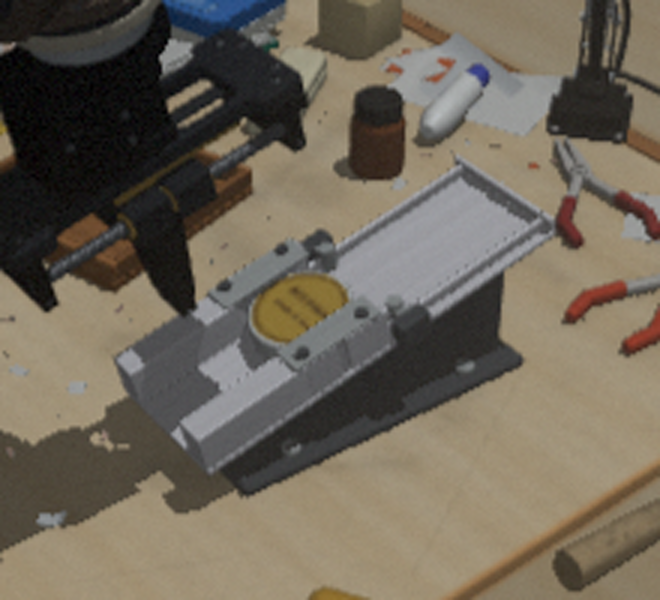

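Call:
drive_tool(rows=[[[0,0.003,0.08,0,0,0,0],[0,0,0.083,0,0,0,0],[0,0,0,0,0,0,0]]])

```text
t: 4.88
eef_pos: [404.7, -393.5, 63.3]
tcp_rot: [2.896, -0.002, 1.515]
ft_force: [0.5, 0.6, 1.1]
opening: 0.004
grip_force: 0.0
```

Call:
drive_tool(rows=[[[0,0.06,0.006,0,0,0,0],[0,0.028,0,0,0,0,0],[0,0.028,0,0,0,0,0],[0,0.028,0,0,0,0,0]]])

```text
t: 5.38
eef_pos: [439.6, -396.0, 70.3]
tcp_rot: [2.896, -0.001, 1.514]
ft_force: [-0.1, 0.3, -0.0]
opening: 0.005
grip_force: 0.0
```

Call:
drive_tool(rows=[[[0,0.028,0,0,0,0,0],[0,0.028,0,0,0,0,0],[0,0.028,0,0,0,0,0]]])

```text
t: 5.75
eef_pos: [460.0, -397.1, 74.8]
tcp_rot: [2.897, -0.002, 1.514]
ft_force: [-0.1, 0.1, 0.3]
opening: 0.001
grip_force: 0.0
```

```bash
python3 - <<'E'
from h import *
s=env.state(); print(tl(s["eef_pos"]).round(1),s["ft_force"])
p=env.read_camera("scene"); cv2.imwrite("pics/s3.png",cv2.resize(p["color"][200:360,240:440],None,fx=3,fy=3,interpolation=cv2.INTER_CUBIC))
for n in("tin","keeper_end","catches"): print(n,[(round(d["score"],2),tl(w(p,d["at"])).round(1)) for d in env.place_of(n,p)[:2]])
E
```

```text
[-18.3  -0.9  25. ] [-0.10770417  0.11856209  0.34464364]
tin [(0.94, array([-2.7,  1.6,  2.4])), (0.73, array([19.8, -2.1, 28.3]))]
keeper_end [(0.87, array([18.7, -2.9, 25.4])), (0.57, array([-5.2,  0.6,  0.5]))]
catches [(0.81, array([38.3, -1.2,  2.6]))]
```

View pics/s3.png

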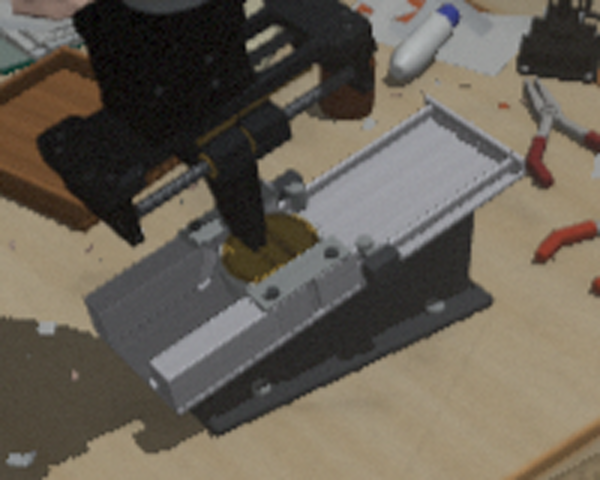

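```bash
python3 - <<'E'
from h import *
p=env.read_camera("scene")
f=lambda l:((proj(p,tw(l))-[240,200])*3).round().tolist()
for l in [(-18,0,6),(-18,0,20),(-6,0,6),(-6,0,20),(-18,0,25),(-40,0,0),(-40,0,20),(24,0,20),(56,0,20),(-110,-25,0),(148,-35,10),(20,-45,29),(-42,-45,29)]: print(l,f(l))
E
```

```text
(-18, 0, 6) [256.0, 274.0]
(-18, 0, 20) [251.0, 257.0]
(-6, 0, 6) [272.0, 263.0]
(-6, 0, 20) [267.0, 246.0]
(-18, 0, 25) [249.0, 251.0]
(-40, 0, 0) [228.0, 302.0]
(-40, 0, 20) [221.0, 278.0]
(24, 0, 20) [307.0, 219.0]
(56, 0, 20) [348.0, 190.0]
(-110, -25, 0) [156.0, 393.0]
(148, -35, 10) [504.0, 149.0]
(20, -45, 29) [348.0, 249.0]
(-42, -45, 29) [262.0, 309.0]
```

Call:
drive_tool(rows=[[[0,-0.12,0,0,0,0,0],[0,-0.108,0,0,0,0,0],[0.003,0,0.012,0,0,0,0],[0,0,0.006,0,0,0,0],[0,0,0,0,0,0,0]]])

```text
t: 6.62
eef_pos: [406.3, -393.4, 56.6]
tcp_rot: [2.896, -0.001, 1.514]
ft_force: [-0.4, -0.2, -0.0]
opening: 0.004
grip_force: 0.0
```

```bash
python3 - <<'E'
from h import *
s=env.state(); print(tl(s["eef_pos"]).round(1),s["ft_force"])
p=env.read_camera("scene"); f=lambda l:((proj(p,tw(l))-[265,230])*6).round().astype(int)
o=cv2.resize(p["color"][230:330,265:365],None,fx=6,fy=6,interpolation=cv2.INTER_CUBIC)
l=tl(s["eef_pos"]); print(f(l),f(l-[0,0,19]))
cv2.circle(o,tuple(f(l-[0,0,19]).tolist()),3,(0,0,255),-1); cv2.circle(o,tuple(f(l).tolist()),3,(0,255,0),-1)
cv2.imwrite("pics/s4.png",o)
E
```

```text
[-75.   -0.1  20.3] [-0.39099296 -0.23968147 -0.01014083]
[195 442] [210 487]
```

View pics/s4.png

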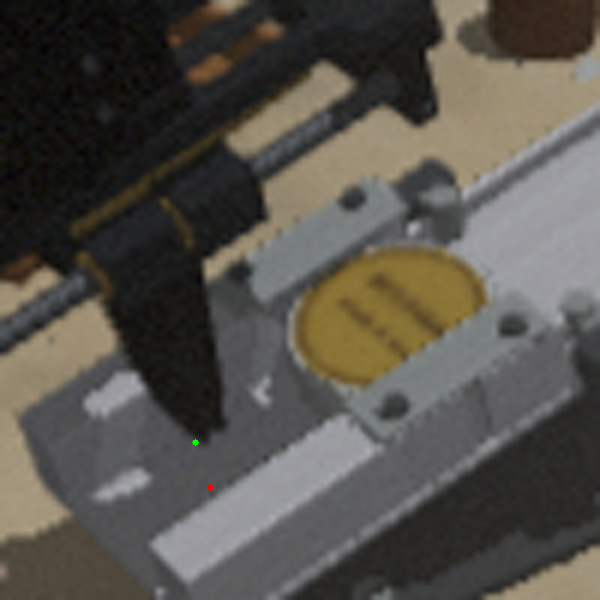

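Call:
drive_tool(rows=[[[0,0,0.016,0,0,0,0],[0,0,0.016,0,0,0,0],[0,0,0.008,0,0,0,0],[0,0,0,0,0,0,0]]])

```text
t: 7.18
eef_pos: [408.0, -393.3, 46.6]
tcp_rot: [2.897, -0.002, 1.514]
ft_force: [0.7, 0.2, -0.1]
opening: 0.002
grip_force: 0.0
```

Call:
drive_tool(rows=[[[0,0,0.008,0,0,0,0],[0,0,0.008,0,0,0,0],[0,0,0,0,0,0,0]]])

```text
t: 7.55
eef_pos: [408.9, -393.4, 42.8]
tcp_rot: [2.897, -0.002, 1.514]
ft_force: [-0.1, -0.5, -0.3]
opening: 0.001
grip_force: 0.0
```

Call:
drive_tool(rows=[[[0,0,0.008,0,0,0,0],[0,0,0.004,0,0,0,0],[0,0,0,0,0,0,0]]])

```text
t: 7.92
eef_pos: [409.6, -393.4, 39.9]
tcp_rot: [2.897, -0.002, 1.514]
ft_force: [0.0, 0.1, -0.6]
opening: 0.007
grip_force: 0.0
```

```bash
python3 - <<'E'
from h import *
s=env.state(); print(tl(s["eef_pos"]).round(1),s["ft_force"],env.nose_length)
E
```

```text
[-75.7  -0.    3.4] [ 0.0044803   0.07839004 -0.58091083] 19.0
```

Call:
drive_tool(rows=[[[0,0.06,0,0,0,0,0],[0,0.028,0,0,0,0,0],[0,0.02,0,0,0,0,0],[0,0.02,0,0,0,0,0]]])

```text
t: 8.43
eef_pos: [440.7, -395.1, 47.8]
tcp_rot: [2.897, -0.002, 1.514]
ft_force: [0.1, 0.3, -0.6]
opening: 0.002
grip_force: 0.0
```

Call:
drive_tool(rows=[[[0,0.024,0,0,0,0,0],[0,0.024,0,0,0,0,0],[0,0,0,0,0,0,0]]])

```text
t: 8.8
eef_pos: [452.6, -396.0, 50.8]
tcp_rot: [2.896, -0.001, 1.514]
ft_force: [0.1, -0.5, -0.1]
opening: 0.003
grip_force: 0.0
```

```bash
python3 - <<'E'
from h import *
s=env.state(); print(tl(s["eef_pos"]).round(1),s["ft_force"])
p=env.read_camera("scene"); cv2.imwrite("pics/s5.png",p["color"])
for n in("tin","catches"): print(n,[(round(d["score"],2),tl(w(p,d["at"])).round(1)) for d in env.place_of(n,p)[:2]])
a=p["color"].astype(int); m=(a[...,2]-a[...,0]>70)&(a[...,1]>70)
def gold(im):
    h=cv2.cvtColor(im,cv2.COLOR_BGR2HSV); m=cv2.inRange(h,(18,150,60),(30,255,220))[230:330,290:400]
    ys,xs=np.nonzero(m); return xs.mean()+290,ys.mean()+230,len(xs)
print(gold(cv2.imread("pics/scene0.png")),gold(p["color"]))
E
```

```text
[-31.3  -0.2   3.5] [ 0.14192136 -0.48681551 -0.11923662]
tin [(0.81, array([7.6, 0.7, 3. ]))]
catches [(0.9, array([38.1, -1.7,  3.4]))]
(np.float64(327.9364161849711), np.float64(281.7080924855491), 346) (np.float64(340.89622641509436), np.float64(273.2169811320755), 106)
```

Call:
drive_tool(rows=[[[0,0.028,0,0,0,0,0],[0,0.028,0,0,0,0,0],[0,0.024,0,0,0,0,0]]])

```text
t: 9.32
eef_pos: [471.5, -396.7, 55.4]
tcp_rot: [2.898, -0.002, 1.514]
ft_force: [-7.5, -0.4, 0.7]
opening: 0.005
grip_force: 3.8
```

Call:
drive_tool(rows=[[[0,0.024,0,0,0,0,0],[0,0.024,0,0,0,0,0],[0,0,0,0,0,0,0]]])

```text
t: 9.7
eef_pos: [483.8, -397.8, 58.6]
tcp_rot: [2.896, -0.001, 1.514]
ft_force: [0.3, -0.9, 1.6]
opening: 0.004
grip_force: 0.0
```

Call:
drive_tool(rows=[[[0,0.024,0,0,0,0,0],[0,0.024,0,0,0,0,0],[0,0,0,0,0,0,0]]])

```text
t: 10.07
eef_pos: [495.6, -398.5, 61.7]
tcp_rot: [2.896, -0.001, 1.514]
ft_force: [0.4, -1.0, -0.8]
opening: 0.006
grip_force: 0.0
```

```bash
python3 - <<'E'
from h import *
s=env.state(); print(tl(s["eef_pos"]).round(1),s["ft_force"])
for c in ("scene","top"):
  p=env.read_camera(c)
  for n in("tin","catches"): print(n,[(round(d["score"],2),tl(w(p,d["at"])).round(1)) for d in env.place_of(n,p)[:2]])
E
```

```text
[13.1 -0.4  3.6] [ 0.38468858 -1.01234554 -0.83424675]
tin [(0.77, array([50.6, -4.9,  1.8]))]
catches [(0.75, array([34.3, -2. ,  0.7])), (0.39, array([ 4.2, -4.3,  2.1]))]
tin [(0.68, array([49.2,  3.8,  1.2])), (0.34, array([22.1,  0.3, 26. ]))]
catches [(0.7, array([37.1, -0.7,  2.4]))]
```

Call:
drive_tool(rows=[[[0,0.02,0,0,0,0,0],[0,0.02,0,0,0,0,0],[0,0,0,0,0,0,0]]])

```text
t: 10.75
eef_pos: [505.0, -399.0, 64.0]
tcp_rot: [2.896, -0.001, 1.514]
ft_force: [0.2, 0.4, -0.1]
opening: 0.002
grip_force: 0.0
```

```bash
python3 - <<'E'
from h import *
s=env.state(); print(tl(s["eef_pos"]).round(1),s["ft_force"])
for c in ("scene","top"):
  p=env.read_camera(c)
  for n in("tin",): print(n,[(round(d["score"],2),tl(w(p,d["at"])).round(1)) for d in env.place_of(n,p)[:2]])
cv2.imwrite("pics/t5.png",p["color"])
E
```

```text
[22.8 -0.3  3.5] [ 0.21412696  0.39651608 -0.12860188]
tin [(0.58, array([59.8, -1.9,  0.4]))]
tin [(0.66, array([59.6,  1.9, -2.1]))]
```

Call:
drive_tool(rows=[[[0,-0.04,0,0,0,0,0],[0,0,-0.16,0,0,0,0],[0,0,-0.16,0,0,0,1],[0,0.165,0,0,0,0,1],[0,0,0,0,0,0,1]]])

```text
t: 11.58
eef_pos: [516.5, -399.9, 149.9]
tcp_rot: [2.895, -0.0, 1.515]
ft_force: [-0.2, 0.6, 0.0]
opening: 0.264
grip_force: 0.0
```

```bash
python3 - <<'E'
from h import *
s=env.state(); print(tl(s["eef_pos"]).round(1),s["ft_force"],s["opening"])
for c in ("scene","top","wrist"):
  p=env.read_camera(c)
  for n in("tin","catches","keeper_end"): print(c,n,[(round(d["score"],2),tl(w(p,d["at"])).round(1)) for d in env.place_of(n,p)[:2]])
  cv2.imwrite(f"pics/{c}6.png",p["color"])
im=[cv2.resize(cv2.imread("pics/scene6.png")[190:340,290:430],(420,450),interpolation=cv2.INTER_CUBIC),cv2.resize(cv2.imread("pics/wrist6.png")[200:440,220:420],(375,450))]
cv2.imwrite("pics/m6.png",np.hstack(im))
E
```

```text
[54.8 -0.6 84.1] [-0.22955734  0.64099367  0.00072601] 0.2642428918660155
scene tin [(0.74, array([60.7, -1.3,  0.7])), (0.7, array([19. , -3.5, 25.4]))]
scene catches [(0.73, array([40.4, -2.9,  3.3]))]
scene keeper_end [(0.66, array([19.8, -5.3, 27.3]))]
top tin [(0.66, array([56.4,  1.6,  1.5]))]
top catches [(0.62, array([35.9, -3.7,  5.1]))]
top keeper_end [(0.88, array([19.9,  0.9, 25.7]))]
wrist tin []
wrist catches [(0.58, array([37.4, -3. , -2. ]))]
wrist keeper_end [(0.73, array([21.3, -0.5, 21.4])), (0.39, array([-73.6,   4.2,  -0.5]))]
```

View pics/m6.png

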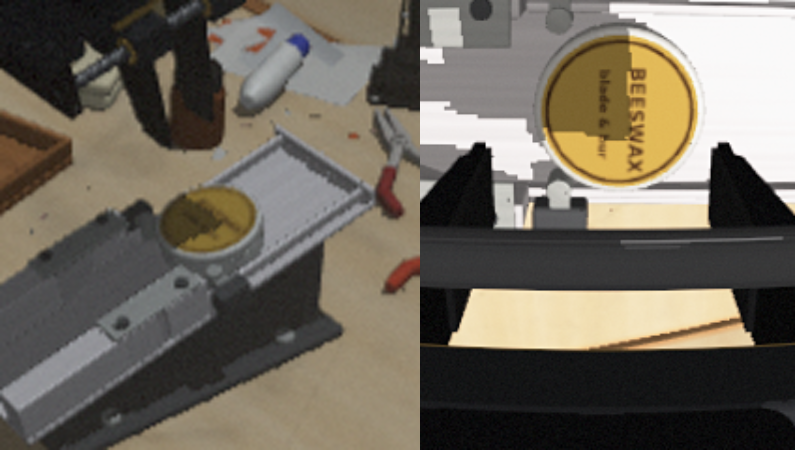

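Call:
drive_tool(rows=[[[0,0.006,0.03,0,0,0,1],[0,0,0.03,0,0,0,1],[0,0,0.03,0,0,0,1],[0,0,0.03,0,0,0,1],[0,0,0.03,0,0,0,1]]])

```text
t: 12.8
eef_pos: [526.1, -400.2, 112.4]
tcp_rot: [2.897, -0.002, 1.514]
ft_force: [-0.2, -0.1, 0.3]
opening: 0.997
grip_force: 0.0
```

Call:
drive_tool(rows=[[[0,0,0.03,0,0,0,1],[0,0,0.03,0,0,0,1],[0,0,0,0,0,0,1]]])

```text
t: 13.18
eef_pos: [529.5, -400.2, 97.8]
tcp_rot: [2.897, -0.002, 1.514]
ft_force: [-0.0, 0.3, -0.2]
opening: 1.003
grip_force: 0.0
```

Call:
drive_tool(rows=[[[0,0,0.032,0,0,0,1],[0,0,0.032,0,0,0,1],[0,0,0.02,0,0,0,1],[0,0,0,0,0,0,1]]])

```text
t: 13.68
eef_pos: [534.6, -400.5, 77.5]
tcp_rot: [2.897, -0.002, 1.514]
ft_force: [-0.1, 0.5, -0.2]
opening: 0.998
grip_force: 0.0
```

```bash
python3 - <<'E'
from h import *
s=env.state(); print(tl(s["eef_pos"]).round(1),s["ft_force"],s["opening"])
E
```

```text
[54.9 -0.3  9.5] [-0.06803302  0.48760549 -0.24784373] 0.9984373408692854
```

Call:
drive_tool(rows=[[[0,0.004,0.018,0,0,0,1],[0,0,0,0,0,0,0],[0,0,0,0,0,0,0],[0,0,0,0,0,0,0],[0,0,0,0,0,0,0]]])

```text
t: 14.3
eef_pos: [536.8, -400.9, 74.1]
tcp_rot: [2.896, -0.002, 1.514]
ft_force: [-0.6, -0.3, 0.4]
opening: 0.655
grip_force: 30.0
```

Call:
drive_tool(rows=[[[0,0,0,0,0,0,0],[0,0,0,0,0,0,0]]])

```text
t: 14.55
eef_pos: [536.8, -400.9, 74.1]
tcp_rot: [2.896, -0.002, 1.514]
ft_force: [0.1, -0.0, 1.3]
opening: 0.65
grip_force: 30.0
```

Call:
drive_tool(rows=[[[0,0,-0.03,0,0,0,0],[0,0,-0.06,0,0,0,0],[0,0,-0.12,0,0,0,0],[0,0,-0.16,0,0,0,0],[0,0,0,0,0,0,0]]])

```text
t: 15.18
eef_pos: [514.6, -400.6, 167.7]
tcp_rot: [2.892, 0.002, 1.513]
ft_force: [0.8, -0.0, -0.2]
opening: 0.651
grip_force: 30.0
```

```bash
python3 - <<'E'
from h import *
s=env.state(); print(s["eef_pos"],s["ft_force"],s["opening"],s["grip_force"])
for c in ("scene","top"):
  p=env.read_camera(c)
  for n in("tin","tray"):
    for d in env.place_of(n,p)[:2]:
      x=w(p,d["at"]); print(c,n,round(d["score"],2),x.round(1),(x-s["eef_pos"]).round(1) if n=="tin" else "")
E
```

```text
[ 514.56474699 -400.64598624  167.72354049] [ 0.84227377 -0.00833725 -0.21664444] 0.6510797405489228 29.999706745147705
scene tin 0.79 [ 516.1 -400.6  165.3] [ 1.5  0.  -2.4]
scene tin 0.17 [4.348e+02 9.800e+00 1.000e-01] [ -79.8  410.4 -167.6]
scene tray 0.95 [ 508.3 -143.5   -1.1] 
top tin 0.56 [ 516.1 -396.7  155.2] [  1.6   3.9 -12.5]
top tin 0.55 [ 687.4 -227.5    1.6] [ 172.8  173.2 -166.2]
top tray 0.91 [ 507.7 -140.2    2.4]
```

```bash
python3 - <<'E'
from h import *
print(tl([536.8,-400.9,74.1]).round(1))
down=R.from_euler("xyz",[np.pi,0,1.5])
plan([((508,-141.5,120),down),((508,-141.5,30),down)],0.0,vmax=50)
E
```

```text
[56.1 -0.5  5.7]
[[0.171, -0.02, 0.025, 0.013, -0.0, 0.001, 0.0], [0.172, -0.021, 0.025, 0.013, -0.0, 0.0, 0.0], [0.171, -0.018, 0.027, 0.013, -0.001, 0.001, 0.0], [0.171, -0.019, 0.026, 0.013, 0.0, 0.001, 0.0], [0.171, -0.018, 0.028, 0.013, -0.0, 0.001, 0.0]]
[[0.171, -0.017, 0.028, 0.013, -0.0, 0.0, 0.0], [-0.0, 0.0, 0.18, -0.0, -0.0, 0.0, 0.0], [-0.0, 0.0, 0.18, -0.0, -0.0, 0.0, 0.0]]
```

Call:
drive_tool(rows=[[[0.171,-0.02,0.025,0.013,0,0.001,0],[0.172,-0.021,0.025,0.013,0,0,0],[0.171,-0.018,0.027,0.013,-0.001,0.001,0],[0.171,-0.019,0.026,0.013,0,0.001,0],[0.171,-0.018,0.028,0.013,0,0.001,0]]])

```text
t: 16.1
eef_pos: [508.9, -183.4, 127.0]
tcp_rot: [3.103, -0.0, 1.501]
ft_force: [1.2, 0.3, -1.1]
opening: 0.65
grip_force: 30.0
```

Call:
drive_tool(rows=[[[0.171,-0.017,0.028,0.013,0,0,0],[0,0,0,0,0,0,0],[0,0,0.16,0,0,0,0],[0,0,0.12,0,0,0,0],[0,0,0,0,0,0,0]]])

```text
t: 16.73
eef_pos: [507.3, -142.2, 48.8]
tcp_rot: [-3.138, -0.001, 1.5]
ft_force: [-0.2, -0.0, -0.6]
opening: 0.65
grip_force: 30.0
```

```bash
python3 - <<'E'
from h import *
s=env.state(); print(s["eef_pos"],s["tcp_rot"],s["ft_force"],s["opening"],s["grip_force"])
for c in ("scene","top","wrist"):
  p=env.read_camera(c)
  for n in("tin","tray"):
    for d in env.place_of(n,p)[:1]:
      x=w(p,d["at"]); print(c,n,round(d["score"],2),x.round(1))
  cv2.imwrite(f"pics/{c}7.png",p["color"])
im=[cv2.resize(cv2.imread("pics/scene7.png")[190:310,200:350],(425,340),interpolation=cv2.INTER_CUBIC),cv2.resize(cv2.imread("pics/wrist7.png")[60:420,120:520],(375,340))]
cv2.imwrite("pics/m7.png",np.hstack(im))
E
```

```text
[ 507.30122208 -142.20785871   48.84951759] [-3.13809540e+00 -1.49927355e-03  1.50017601e+00] [-0.17551376 -0.03568076 -0.56927487] 0.6495838606876273 29.99962091445923
scene tin 0.64 [ 505.  -142.6   43.4]
scene tray 0.85 [ 507.  -144.7   -1.2]
top tray 0.84 [ 510.5 -141.4    2.3]
wrist tin 0.58 [ 510.3 -143.4   43.7]
```

View pics/m7.png

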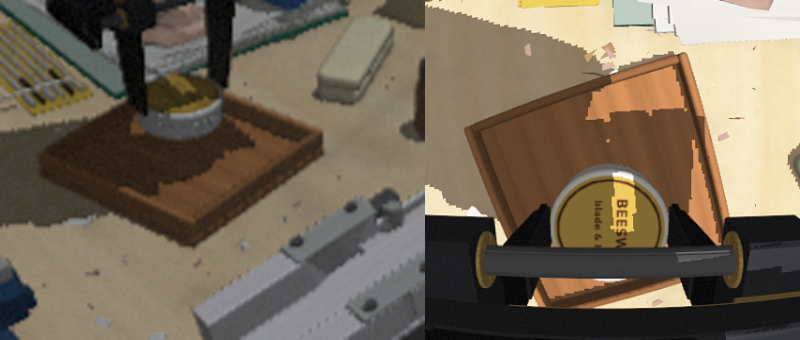

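Call:
drive_tool(rows=[[[0,0,0.08,-0.001,0,0,0],[0,0,0.04,0,0,0,0],[0,0,0.016,0,0,0,0],[0,0,0,0,0,0,0]]])

```text
t: 17.68
eef_pos: [508.3, -142.0, 16.6]
tcp_rot: [3.139, -0.0, 1.501]
ft_force: [0.0, -1.5, 0.3]
opening: 0.65
grip_force: 30.0
```

Call:
drive_tool(rows=[[[0,0,0.004,0,0,0,0],[0,0,0,0,0,0,0]]])

```text
t: 17.92
eef_pos: [508.4, -142.0, 15.8]
tcp_rot: [3.138, -0.0, 1.501]
ft_force: [-0.0, -0.6, -0.6]
opening: 0.657
grip_force: 30.0
```

Call:
drive_tool(rows=[[[0,0,0.004,0,0,0,0],[0,0,0.004,0,0,0,0],[0,0,0,0,0,0,0]]])

```text
t: 18.3
eef_pos: [508.3, -141.9, 13.5]
tcp_rot: [3.138, -0.0, 1.501]
ft_force: [-0.5, 0.0, -1.7]
opening: 0.652
grip_force: 30.0
```

Call:
drive_tool(rows=[[[0,0,0.004,0,0,0,0],[0,0,0,0,0,0,0]]])

```text
t: 18.55
eef_pos: [508.2, -141.9, 12.5]
tcp_rot: [3.139, -0.0, 1.501]
ft_force: [0.3, -0.9, -1.3]
opening: 0.652
grip_force: 30.0
```

Call:
drive_tool(rows=[[[0,0,0.004,0,0,0,0],[0,0,0,0,0,0,0]]])

```text
t: 18.8
eef_pos: [508.4, -142.0, 11.9]
tcp_rot: [3.138, -0.0, 1.501]
ft_force: [-1.4, 0.0, 5.6]
opening: 0.647
grip_force: 30.0
```

Call:
drive_tool(rows=[[[0,0,0.003,0,0,0,0],[0,0,0,0,0,0,0]]])

```text
t: 19.05
eef_pos: [508.4, -142.1, 11.8]
tcp_rot: [3.138, 0.0, 1.501]
ft_force: [-2.9, 0.3, 13.9]
opening: 0.654
grip_force: 30.0
```

Call:
drive_tool(rows=[[[0,0,-0.003,0,0,0,0],[0,0,0,0,0,0,0.85],[0,0,0,0,0,0,0.85],[0,0,0,0,0,0,0.85],[0,0,0,0,0,0,0.85]]])

```text
t: 19.68
eef_pos: [508.3, -141.9, 11.5]
tcp_rot: [3.139, -0.0, 1.501]
ft_force: [0.3, 0.0, 0.3]
opening: 0.849
grip_force: 0.0
```

Call:
drive_tool(rows=[[[0,0,-0.02,0,0,0,0.85],[0,0,-0.1,0,0,0,0.85],[0,0,-0.2,0,0,0,0.85],[0,0,-0.2,0,0,0,0.85],[0,0,0,0,0,0,0.85]]])

```text
t: 20.3
eef_pos: [509.2, -142.5, 145.2]
tcp_rot: [3.132, 0.002, 1.501]
ft_force: [0.4, -1.0, -0.4]
opening: 0.851
grip_force: 0.0
```

```bash
python3 - <<'E'
from h import *
s=env.state(); print(s["t"],s["eef_pos"],s["ft_force"],s["opening"])
for c in ("scene","top","wrist"):
  p=env.read_camera(c)
  for n in("tin","tray"):
    for d in env.place_of(n,p)[:1]: print(c,n,round(d["score"],2),w(p,d["at"]).round(1))
E
```

```text
20.3 [ 509.24123375 -142.46706586  145.16293801] [ 0.36185487 -0.9571693  -0.37913701] 0.8512687162798793
scene tin 0.69 [ 507.7 -139.7    7.8]
scene tray 0.64 [ 508.5 -146.8   -2.4]
top tray 0.71 [ 508.4 -144.7    3.5]
wrist tin 0.78 [ 510.  -143.2    3.5]
```

Two cameras place the tin at tray-floor height (z about 6 mm) and centred, and the gripper is clear.

```bash
python3 -c "
from cell import env
print(env.job_done())"
```

```text
the job is handed in; nothing more can be done
None
```

The tin was pushed up past the catches, lifted out and set down flat, lid up, near the middle of the tray. I handed the job in at about 20 s with no bystander deliberately touched, though I didn't re-check their positions at the end.

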